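Hang a tile sample board on the free hook of the display carousel

ROBOT

A 6-joint arm with a two-finger parallel gripper is mounted at the origin on the work surface. World frame = base frame: x ahead of the robot, y to its left, z up, the work surface at z = 0. Lengths are in mm, angles in degrees, forces in N, time in s.
With the tool pointing down it reaches from about 300 to 850 mm from the base axis. Payload 4.2 kg.
Tool frame: the origin (TCP) lies between the finger pads; the fingertips stand 25 mm ahead of it and the grasp point (between the pads) lies 6 mm ahead of it; x points along the fingers, y is the direction in which the jaws open and shut, and the axes are right-handed (so a half turn about x gives the same grasp; the last joint's range is limited). The gripper opens to 91 mm and grips with 3 to 60 N. Pads are 32 mm wide; open, the fingers measure 118 mm over their backs; the gripper's body (76 mm by 178 mm) begins 60 mm behind the grasp point.
Start: joints at [69.099, 18.312, 89.639, -0, 72.044, -1.146], TCP at [194.357, 541.171, 238.976] pointing down, gripper open.
Joint ranges: [-177.97, 177.97], [-48.28, 115.42], [12.27, 149.76], [-77.06, 257.06], [2.81, 150.46], [-146.56, 146.56]. Speed limits (degrees/s): [147.25, 147.25, 180, 180, 180, 180].

INTERFACE

Orientations are given as [roll, pitch, yaw] about the fixed x, y, z axes, in that order (R = Rz(yaw) Ry(pitch) Rx(roll)).
In Python, from workcell import env gives the robot as it stands.
- The arm moves only by the tool jog_arm, never from a script. Its argument "plan" is one flat list of numbers, 4 for each row, row after row: the shift along the tool's x, y, z in cm, then the turn about the tool's x in units of 6 degrees (1.0 is 6 degrees). In form: [tx, ty, tz, turn, tx, ty, tz, turn, ...]. A call has 1 to 12 rows; each row shifts and turns the commanded pose from where the row before left it, along the tool's axes as they then stand; what a row does not reach is not made up. A row lasts 1/12 s, in which the tool goes at most 41.7 mm and 7.16 degrees, less where a joint would pass 70% of its speed; a pose out of reach is approached as far as the arm can. A call with a gripper value outside its range is refused whole. "claw" is the finger opening in cm, from 0 to 9.12, set as the call begins (left out, the last holds). The fingers move at their own pace and stop on an object; "newtons" is the grip in N (left out, the last holds). Time passes only in rows, so rows that do not move let the fingers close. It gives the time, the measured TCP pose, the force and the opening at its end, in the units of the state.
- env.state(): the state, without advancing time (a new reading comes with each control period).
- env.grab_frame(name): name is "scene" or "top" or "wrist"; returns the picture (420x560x3 uint8, red, green, blue); there is no depth.
- env.calibration(name): a dict with "vertical_fov" (degrees; the focal length in pixels is half the picture's height over the tangent of half this angle, whatever the lens; pixels are square), "cx", "cy" (the principal point, pixels), "k1" (the pictures are not rectified: a ray, as slopes to the right and down, at radius r is drawn at 1 + k1 r^2 times it, then the intrinsics apply), "origin" and "orientation" of the camera in the world; the wrist camera has in their place "T_tool_cam" (4x4, takes a point from camera to tool coordinates, whose origin is the TCP and whose axes are the tool frame's). Camera axes: x right, y down, z forward; pixel columns grow to the right and rows downward; lengths in mm; the calibration is good to about 2 mm. A picture is of the moment at which its call begins: read the wrist's pose just before it. calibration takes no time and is no camera call.
- env.job_done(): hands the job in, once; it reports no verdict.
The state is a dict: "time_s": time; "qpos": joint angles; "qvel": joint speeds; "effort": joint torques, N m; "ee_pos": TCP position; "ee_rot": TCP orientation; "force": force on the tool from outside, world axes, zero at the start; "torque": the same for the moment, N m; "gripper_width": finger opening in mm.
Only numpy, scipy, OpenCV 4.12 (cv2) and the standard library are available. Lean on these libraries where they do the work, as an engineer would, in place of code of your own. Each camera call takes 0.05 s, during which the arm holds its last target.

TASK

Turn the sample carousel so that its one empty hook points the same way as the small pointer tab on the foot, and only then take the tall slotted sample board out of the white rack and hang it on that hook by its slot, dropped fully home into the hook's notch, hanging straight, and let go. Be gentle with the carousel and the board (no more than a light push, well under 20 N), leave the carousel pointing that way, and leave the other things where they are.

Things in the scene. Friction and masses are not known exactly. Their poses are not given: they have to be found in the camera images.
- carousel: Table-top sample carousel, fixed. Origin: on its vertical turning axis at table height. Dark foot disc 180 mm across, 18 mm high. On a 26 mm post turns a hub 68 mm across, top 198 mm above the table (small cap to 204 mm), with five level arms 72 degrees apart, tops at 190 mm. Four arms carry boards screwed on for good; the fifth carries the empty hook.
- pointer (a point): Outer end of the aluminium pointer tab on the carousel's foot, which shows where the empty hook must point: along the carousel body's own -x axis. The tab is 12 mm wide, sticks out 13 mm past the disc's rim, top 24 mm above the table; it does not turn.
- rotor (a joint): Angle of the carousel's turning part, rad, counter-clockwise from above. At 0 (and again at 6.283) the empty hook points along the pointer tab (carousel's -x); at angle q it points along the carousel's -x axis turned by q about z. It turns from -0.5 to 6.78 between end stops, with friction of 0.22 N m, and stays where it is left.
- hub (a point): Point on the turning axis, 190 mm above the table, at the height of the hook's notch floor. It turns with the carousel: its -x axis points along the empty hook, z up. The four screwed-on boards, on the other arms, are 11 mm thick, 70 mm wide, square to their arm, outer faces 94 mm from the axis, from 95 to 205 mm above the table.
- hook_mid (a point): Nominal middle of the empty hook's notch floor, 90 mm from the axis; axes as hub. But the hook is clamped up to 15 mm farther in or out, NOT measured: feel for its shoulder. It is sprung: gives 1 mm per 8 N. From the tip in: flat land 22 mm long, 7 mm above the notch floor; notch 14 mm long; upright shoulder, top 16 mm above the notch floor, stops the board.
- sleeve (a point): Middle of the top of the bar that carries the empty hook, 50 mm from the axis, 190 mm above the table; axes as hub. Bar 12 mm wide, 14 mm high, from the hub (34 mm from the axis) to 60 mm. The hook itself is steel, 14 mm wide; its underside is 8 mm below the notch floor, its shoulder 6 mm thick, its tip 29 mm out from the notch's middle.
- sample: The sample board to hang: grey tile on plywood, 10 mm thick (its x), 80 mm wide (y), 155 mm tall (z), about 0.26 kg, alike front and back in shape. Origin: centre of its lower edge. It has one through slot, 26 mm wide (centred in y), from 76 to 100 mm above the origin; the solid rail above it is 55 mm tall and is the place to grip, over the thickness. It stands upright in the rack's slot nearest the robot.
- slot_top (a point): Middle of the upper edge of the sample board's slot (100 mm above the board's origin, mid thickness); axes as the board's. When the board is home in the notch this point is at the height of hub; the spring sags under 1 mm with it; left on the land it is 7 mm higher.
- rack: White rack, fixed: 170 mm (x) by 110 mm (y), 45 mm high, with two slots 14 mm wide along y, open at their ends, floors 10 mm above the table, at x = -45 mm (the sample board) and x = +50 mm (a spare board). Origin: centre of its underside.
- spare: Bystander: plain terracotta board without slot, 10 x 70 x 100 mm tall, standing in the rack's other slot. Origin: centre of its lower edge.
- tumbler: Bystander: glass tumbler, 68 mm across, 85 mm high. Origin: centre of its underside.
- calculator: Bystander: desk calculator, 130 x 80 x 22 mm. Origin: centre of its underside.
- relief_tile: Bystander: square relief tile, 100 x 100 x 14 mm, lying flat. Origin: centre of its underside.
Things that resemble listed ones, but are neither listed nor needed, are in the scene too. Leave any turquoise look-alike of the sample alone. Of the things that look like the carousel, the larger one is meant.

How it is judged (in metres and radians):
On the way, in this order (a step that is already met when the one before it is completed fails the run):
1. the empty hook is turned to the pointer tab (within 0.15 rad) while the sample board is still in its rack ((value of joint rotor between -0.15 and 0.15 rad or value of joint rotor between 6.1332 and 6.4332 rad) and distance of sample from where it was at the start of the episode below 0.02 m), for 0.2 s.
2. the sample board hangs home in the hook's notch (z of slot_top in the frame of hub between -0.004 and 0.0025 m and x of slot_top in the frame of hub between -0.115 and -0.065 m and y of slot_top in the frame of hub between -0.012 and 0.012 m and angle between sample's own z axis and vertical below 0.12 rad and contact force between sample and carousel above 0.5 N and (value of joint rotor between -0.15 and 0.15 rad or value of joint rotor between 6.1332 and 6.4332 rad)), for 0.2 s.
At the end, for the whole second after the job is handed in: The board hangs at rest, let go, upright within 0.12 rad, home in the notch: its slot edge at most 2.5 mm above or 4 mm below the notch floor, 65 to 115 mm from the turning axis, within 12 mm sideways of the hook, which still points along the tab within 0.15 rad (all of step 2 and linear speed of sample below 0.02 m/s); the robot touches nothing.
It fails at once if the board is pressed on the carousel with more than 20 N (contact force between sample and carousel above 20 N).
It fails at once if the robot pushes the carousel with more than 20 N (contact force between any of the fingers, the arm and carousel above 20 N).
It fails at once if a bystander is moved by more than 20 mm (distance of any of tumbler, calculator, relief_tile, spare from where it was at the start of the episode above 0.02 m).
It also fails if it takes over 72 s, if anything falls off the work surface, if the arm or the gripper's body presses on something with over 40 N, if the wrist force passes 120 N, or if a joint passes its speed limit or range.

## Working session

There is one attempt and no reset: what is moved stays moved. The work goes in short steps, Python scripts to look and compute and a tool call to move; the robot and the scene stay as the last step left them, time stands still between calls to the robot, and variables do not carry over. Pictures are saved under pics/ and viewed, and the job is handed in when it is done.

Besides the shell and the picture viewer there is one more tool, called after "Emit:" as name(argument=value, ...) on one line, values as JSON. jog_arm: Moves the arm, as the interface text tells. Its arguments: {"type":"object","properties":{"plan":{"type":"array"},"claw":{"type":"number"},"newtons":{"type":"number"}},"required":["plan"]}

```bash
ls; mkdir -p pics
python3 - <<'E'
from workcell import env
import cv2
print(env.state())
for n in ("scene","top","wrist"):
    print(n,env.calibration(n))
    cv2.imwrite(f"pics/{n}0.png",cv2.cvtColor(env.grab_frame(n),cv2.COLOR_RGB2BGR))
E
```

```text
pics
{'time_s': 0.0, 'qpos': array([ 6.90975449e+01,  1.83514223e+01,  8.97063655e+01, -1.41317263e-03,
        7.20444211e+01, -1.14398707e+00]), 'qvel': array([ 0.10105894,  0.01356053,  0.08444462, -0.01092367,  0.00131275,
       -0.05045623]), 'effort': array([-9.52630580e-04, -4.12462556e+01, -2.31972277e+01,  7.27437995e-02,
        4.57263901e-02, -1.17679328e-04]), 'ee_pos': array([194.20398067, 540.71706679, 238.12271857]), 'ee_rot': array([ -90.39086033,   89.89778226, -110.14889153]), 'force': array([-0.45418485,  0.05715388, -0.38051468]), 'torque': array([ 0.00978664,  0.02150376, -0.0076553 ]), 'gripper_width': 91.27578783567694}
scene {'vertical_fov': 52.46723773070394, 'cx': 277.73552358712834, 'cy': 210.76995043362737, 'k1': -0.09676243585503341, 'origin': array([1196.38135206,   -6.74508368, 1166.07878234]), 'orientation': array([-149.25280266,   -0.67112568,   87.67275697])}
top {'vertical_fov': 51.51191864453789, 'cx': 276.2759333816715, 'cy': 207.7590071520693, 'k1': -0.08334764049561451, 'origin': array([ 433.70706813,   17.87465392, 1173.23631112]), 'orientation': array([-1.73269507e+02, -1.03422291e-01, -8.84719788e+01])}
wrist {'vertical_fov': 65.70918770961981, 'cx': 278.93893289135883, 'cy': 213.16056523024216, 'k1': 0.005597011911030156, 'T_tool_cam': array([[ 8.85226965e-04, -2.65465331e-01,  9.64120000e-01,
        -1.46442426e+02],
       [ 9.99999522e-01, -1.65499629e-04, -9.63739945e-04,
        -2.84202640e-01],
       [ 4.15401046e-04,  9.64120392e-01,  2.65465058e-01,
        -7.54482939e+01],
       [ 0.00000000e+00,  0.00000000e+00,  0.00000000e+00,
         1.00000000e+00]])}
```

View pics/scene0.png

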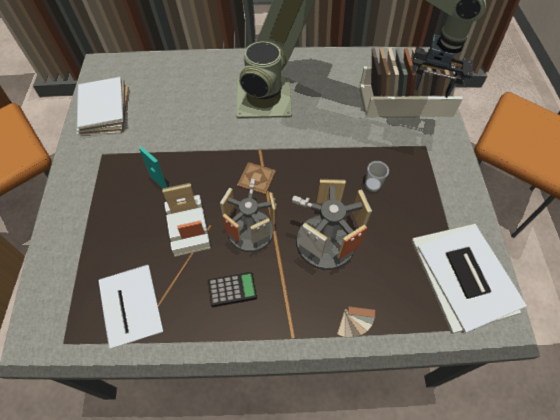

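View pics/top0.png

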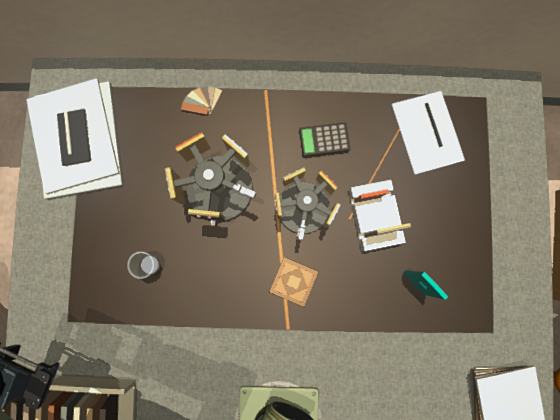

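View pics/wrist0.png

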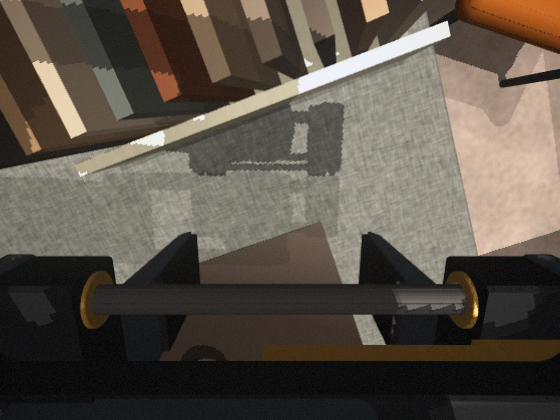

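Run:
```python
import cv2,numpy as np
t=cv2.imread("pics/top0.png"); s=cv2.imread("pics/scene0.png")
a=cv2.resize(t[120:250,150:270],None,fx=4.5,fy=4.5,interpolation=cv2.INTER_CUBIC)
cv2.imwrite("pics/c1.png",np.clip(a.astype(float)*1.5,0,255))
a=cv2.resize(s[170:275,280:380],None,fx=5.5,fy=5.5,interpolation=cv2.INTER_CUBIC)
cv2.imwrite("pics/c2.png",np.clip(a.astype(float)*1.5,0,255))
a=np.hstack([cv2.resize(t[165:265,335:425],None,fx=4.4,fy=4.4,interpolation=cv2.INTER_CUBIC),cv2.resize(s[165:265,135:225],None,fx=4.4,fy=4.4,interpolation=cv2.INTER_CUBIC)])
cv2.imwrite("pics/c3.png",a)
```

```text
[ WARN:0@0.041] global loadsave.cpp:1063 imwrite_ Unsupported depth image for selected encoder is fallbacked to CV_8U.
```

View pics/c1.png

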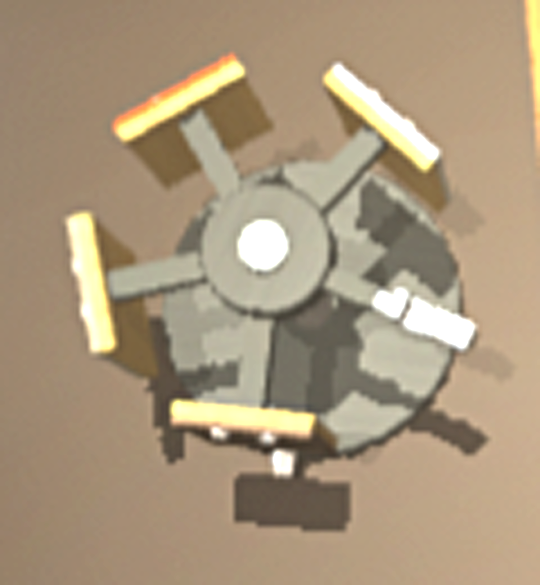

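View pics/c2.png

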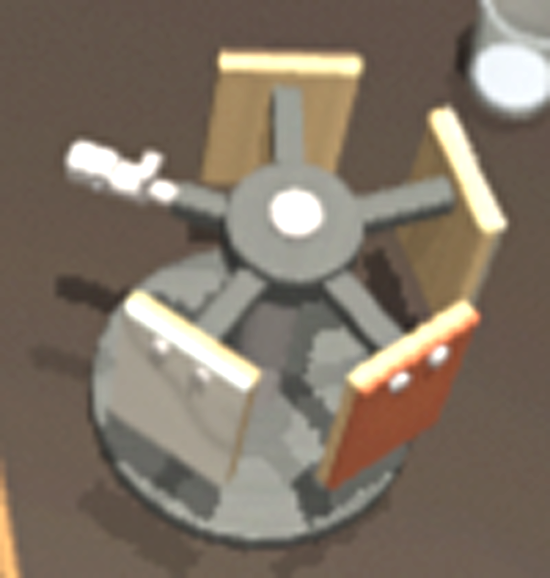

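View pics/c3.png

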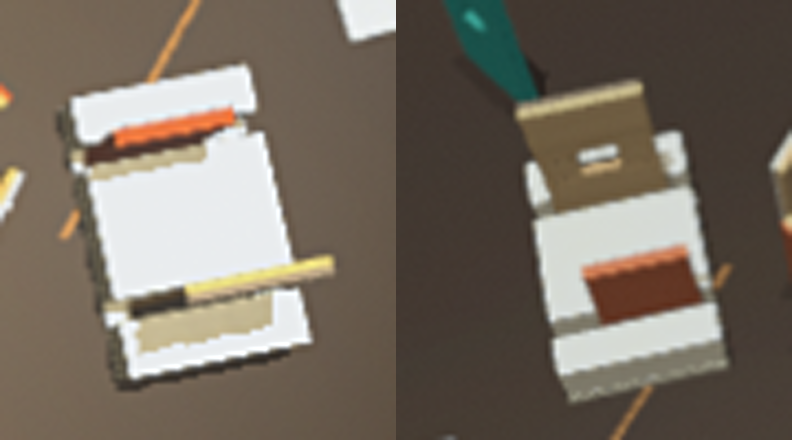

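```bash
cat > h.py <<'E'
import numpy as np, cv2
from scipy.spatial.transform import Rotation as R
from workcell import env
def cam(n,st=None):
    c=env.calibration(n)
    f=210/np.tan(np.radians(c["vertical_fov"]/2))
    if n=="wrist":
        T=np.asarray(c["T_tool_cam"]); Rt=R.from_euler("xyz",st["ee_rot"],degrees=True).as_matrix()
        return c,f,Rt@T[:3,:3],Rt@T[:3,3]+st["ee_pos"]
    return c,f,R.from_euler("xyz",c["orientation"],degrees=True).as_matrix(),np.asarray(c["origin"])
def ray(n,px,st=None):
    c,f,Rm,o=cam(n,st)
    K=np.array([[f,0,c["cx"]],[0,f,c["cy"]],[0,0,1]])
    p=cv2.undistortPoints(np.array([[px]],float),K,np.array([c["k1"],0,0,0]))[0,0]
    d=Rm@np.array([p[0],p[1],1]); return o,d/np.linalg.norm(d)
def onz(n,px,z,st=None):
    o,d=ray(n,px,st); return o+d*(z-o[2])/d[2]
def tri(a,pa,b,pb,st=None):
    o1,d1=ray(a,pa,st);o2,d2=ray(b,pb,st)
    s=np.linalg.lstsq(np.c_[d1,-d2],o2-o1,rcond=None)[0]
    q1=o1+d1*s[0];q2=o2+d2*s[1];return (q1+q2)/2,np.linalg.norm(q1-q2)
def proj(n,P,st=None):
    c,f,Rm,o=cam(n,st); p=Rm.T@(np.asarray(P,float)-o); x,y=p[0]/p[2],p[1]/p[2]; k=1+c["k1"]*(x*x+y*y)
    return np.array([f*x*k+c["cx"],f*y*k+c["cy"]])
def show(n,name,box=None,s=1):
    im=cv2.cvtColor(env.grab_frame(n),cv2.COLOR_RGB2BGR); cv2.imwrite(f"pics/{name}_raw.png",im)
    if box: im=im[box[1]:box[3],box[0]:box[2]]
    cv2.imwrite(f"pics/{name}.png",cv2.resize(im,None,fx=s,fy=s,interpolation=cv2.INTER_CUBIC))
E
python3 - <<'E'
from h import *
np.set_printoptions(precision=1,suppress=True)
t=lambda x,y:(150+x/4.5-.4,120+y/4.5-.4)
s=lambda x,y:(280+x/5.5-.4,170+y/5.5-.4)
capT=onz("top",t(263,245),204);capS=onz("scene",s(297,212),204)
print("cap",capT,capS,tri("top",t(263,245),"scene",s(297,212)))
tab=onz("top",t(284,462),24);print("tab mid",tab,"tabend",onz("top",t(284,476),24), onz("top",t(284,452),24))
d=tab-capT;print(np.hypot(*d[:2]),np.degrees(np.arctan2(d[1],d[0])))
tip=onz("top",t(474,335),197);print("tip",tip,np.hypot(*(tip-capT)[:2]),np.degrees(np.arctan2(*(tip-capT)[1::-1])))
tip=onz("scene",s(73,160),197);print("tipS",tip,np.hypot(*(tip-capS)[:2]),np.degrees(np.arctan2(*(tip-capS)[1::-1])))
# board top corners
for p in [(71,218),(93,212),(92,352),(114,352),(172,402),(314,412),(170,423),(312,437)]: 
    q=onz("top",t(*p),205);v=(q-capT)[:2];print(p,q,np.hypot(*v),np.degrees(np.arctan2(v[1],v[0])))
u=lambda x,y:(335+x/4.4-.4,165+y/4.4-.4); w=lambda x,y:(135+(x-396)/4.4-.4,165+y/4.4-.4)
# sample top z=165; right end, left end
print("sample")
for p in [(332,257),(334,272),(188,291),(188,304),(131,293),(130,316)]: print(p,onz("top",u(*p),165))
for p in [(516,103),(640,82),(520,117),(643,94)]: print(p,onz("scene",w(*p),165))
print("rack z45")
for p in [(72,98),(250,66),(312,342),(122,385)]: print(p,onz("top",u(*p),45))
E
```

```text
cap [620.9 175.9 204. ] [621.9 175.8 204. ] (array([621.1, 176.1, 202.8]), np.float64(0.07222892078949707))
tab mid [526.1 186.9  24. ] tabend [517.8 186.6  24. ] [532.  187.2  24. ]
95.47247027465707 173.38552609458725
tip [578.9  68.4 197. ] 115.44596704952149 -111.32771706244266
tipS [584.3  70.3 197. ] 111.99892722728207 -109.56742742530322
(71, 218) [632.2 274.1 205. ] 98.79989573366569 83.41817269505412
(93, 212) [635.6 263.  205. ] 88.31609953705441 80.43422816409121
(92, 352) [564.1 259.4 205. ] 100.95913659091043 124.23953435671592
(114, 352) [564.4 248.3 205. ] 91.79477144920264 128.0009726089123
(172, 402) [540.  217.7 205. ] 91.07665191583551 152.6925916753352
(314, 412) [536.9 146.4 205. ] 89.05498695090374 -160.6379502343188
(170, 423) [529.4 218.2 205. ] 100.77001688245733 155.20746711854972
(312, 437) [524.4 146.9 205. ] 100.81607006380058 -163.25306496198053
sample
(332, 257) [ 525.2 -295.1  165. ]
(334, 272) [ 517.2 -296.1  165. ]
(188, 291) [ 505.1 -217.6  165. ]
(188, 304) [ 498.2 -217.6  165. ]
(131, 293) [ 503.3 -187.2  165. ]
(130, 316) [ 491.1 -186.7  165. ]
(516, 103) [ 515.7 -296.1  165. ]
(640, 82) [ 502.2 -216.7  165. ]
(520, 117) [ 526.7 -292.4  165. ]
(643, 94) [ 511.7 -214.2  165. ]
rack z45
(72, 98) [ 627.5 -175.7   45. ]
(250, 66) [ 650.1 -283.4   45. ]
(312, 342) [ 485.2 -319.9   45. ]
(122, 385) [ 457.2 -206.5   45. ]
```

```bash
cat >> h.py <<'E'
def tool():
    st=env.state(); return st,st["ee_pos"],R.from_euler("xyz",st["ee_rot"],degrees=True).as_matrix()
def yawy(M): return np.degrees(np.arctan2(M[1,1],M[0,1]))
def rows(M,yaw0,pts):
    """tool-down: from (pos,yaw) list of waypoints -> rows cm/units; pts first = current"""
    out=[];prev=pts[0]
    for p in pts[1:]:
        th=np.radians(prev[3]); y=np.array([np.cos(th),np.sin(th),0]); x=np.array([0,0,-1]); z=np.cross(x,y)
        d=np.array(p[:3])-np.array(prev[:3])
        out.append([round(v,2) for v in (d@x/10,d@y/10,d@z/10,-(p[3]-prev[3])/6)]); prev=p
    return out
E
python3 - <<'E'
from h import *
np.set_printoptions(precision=3,suppress=True)
st,p,M=tool();print(p,M,yawy(M),st["qpos"])
E
```

```text
[194.239 540.87  238.321] [[-0.     0.338  0.941]
 [-0.001  0.941 -0.338]
 [-1.    -0.001 -0.   ]] 70.2425330429633 [69.098 18.344 89.688  0.002 72.041 -1.145]
```

Run:
```python
from h import *
st,p,M=tool()
a=np.array([*p,70.2]);b=np.array([593,106.5,320,-22])
pts=[a,[a[0]+10,a[1]-10,300,70]]
c=np.array(pts[-1])
for i in range(1,19): pts.append(c+(b-c)*i/18)
r=rows(M,0,pts)
print(r)
```

```text
[[np.float64(-6.17), np.float64(-0.6), np.float64(1.28), np.float64(0.03)], [np.float64(-0.11), np.float64(-1.48), np.float64(2.84), np.float64(0.85)], [np.float64(-0.11), np.float64(-1.22), np.float64(2.96), np.float64(0.85)], [np.float64(-0.11), np.float64(-0.95), np.float64(3.05), np.float64(0.85)], [np.float64(-0.11), np.float64(-0.67), np.float64(3.13), np.float64(0.85)], [np.float64(-0.11), np.float64(-0.39), np.float64(3.17), np.float64(0.85)], [np.float64(-0.11), np.float64(-0.11), np.float64(3.2), np.float64(0.85)], [np.float64(-0.11), np.float64(0.18), np.float64(3.19), np.float64(0.85)], [np.float64(-0.11), np.float64(0.46), np.float64(3.16), np.float64(0.85)], [np.float64(-0.11), np.float64(0.74), np.float64(3.11), np.float64(0.85)], [np.float64(-0.11), np.float64(1.01), np.float64(3.03), np.float64(0.85)], [np.float64(-0.11), np.float64(1.28), np.float64(2.93), np.float64(0.85)], [np.float64(-0.11), np.float64(1.54), np.float64(2.8), np.float64(0.85)], [np.float64(-0.11), np.float64(1.78), np.float64(2.66), np.float64(0.85)], [np.float64(-0.11), np.float64(2.01), np.float64(2.49), np.float64(0.85)], [np.float64(-0.11), np.float64(2.22), np.float64(2.3), np.float64(0.85)], [np.float64(-0.11), np.float64(2.42), np.float64(2.09), np.float64(0.85)], [np.float64(-0.11), np.float64(2.6), np.float64(1.87), np.float64(0.85)], [np.float64(-0.11), np.float64(2.75), np.float64(1.63), np.float64(0.85)]]
```

Emit:
jog_arm(plan=[-3.1,-0.3,0.6,0,-3.1,-0.3,0.7,0,-0.1,-1.5,2.8,0.85,-0.1,-1.2,3.0,0.85,-0.1,-0.9,3.0,0.85,-0.1,-0.7,3.1,0.85,-0.1,-0.4,3.2,0.85,-0.1,-0.1,3.2,0.85,-0.1,0.2,3.2,0.85,-0.1,0.5,3.2,0.85,-0.1,0.7,3.1,0.85,-0.1,1.0,3.0,0.85], claw=3.6)

```text
time_s: 1.15
ee_pos: [422.3, 295.5, 310.8]
ee_rot: [-85.5, 90.0, -156.6]
force: [0.2, 0.7, 0.6]
gripper_width: 36.0
```

Emit:
jog_arm(plan=[-0.1,1.3,2.9,0.85,-0.1,1.5,2.8,0.85,-0.1,1.8,2.7,0.85,-0.1,2.0,2.5,0.85,-0.1,2.2,2.3,0.85,-0.1,2.4,2.1,0.85,-0.1,2.6,1.9,0.85,-0.1,2.8,1.6,0.85,0,0,0,0,0,0,0,0,0,0,0,0])

```text
time_s: 2.07
ee_pos: [595.2, 109.3, 318.5]
ee_rot: [-86.0, 89.9, 162.4]
force: [0.8, 1.2, 0.6]
gripper_width: 35.9
```

Run:
```python
from h import *
st,p,M=tool();print(p,yawy(M),st["ee_rot"],st["qpos"],st["gripper_width"],st["force"])
show("wrist","w1");show("scene","s1")
```

```text
[595.17301952 109.28206902 318.45765928] -21.52336689397524 [-86.03999213  89.90932757 162.43664592] [9.29444020e+00 1.91013792e+01 7.71415423e+01 4.12018169e-02
 8.38379717e+01 3.08133506e+01] 35.889456033252735 [0.75509708 1.15056089 0.62394753]
```

View pics/w1.png

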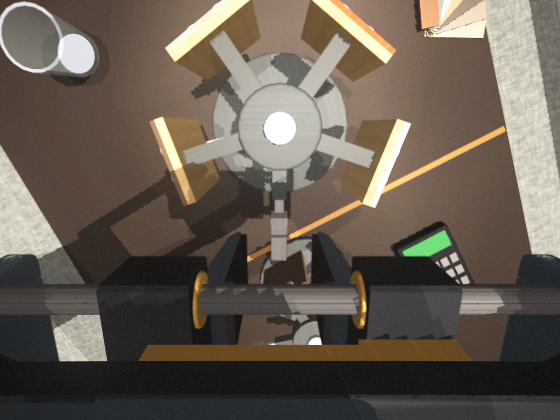

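View pics/s1.png

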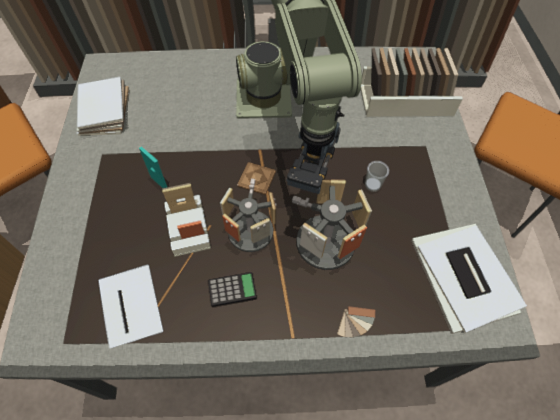

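Run:
```python
from h import *
np.set_printoptions(precision=1,suppress=True)
st,p,M=tool()
c=onz("wrist",(280,128),204,st);print("cap",c)
for px,z in [((279,180),190),((279,215),190),((279.5,240),197),((278.5,258),197)]:
    q=onz("wrist",px,z,st);v=(q-c)[:2];print(q,np.hypot(*v),np.degrees(np.arctan2(v[1],v[0])))
im=cv2.imread("pics/w1_raw.png")[90:300,200:370]
cv2.imwrite("pics/w1c.png",np.clip(cv2.resize(im,None,fx=3.5,fy=3.5,interpolation=cv2.INTER_CUBIC)*1.3,0,255).astype(np.uint8))
```

```text
cap [621.1 176.  204. ]
[604.5 136.1 190. ] 43.180259468323335 -112.52991432010984
[593.1 107.2 190. ] 74.2652537638331 -112.08895635084482
[585.9  87.7 197. ] 95.0534600073228 -111.68588784325205
[578.9  72.2 197. ] 112.07837476274841 -112.1057334782208
```

View pics/w1c.png

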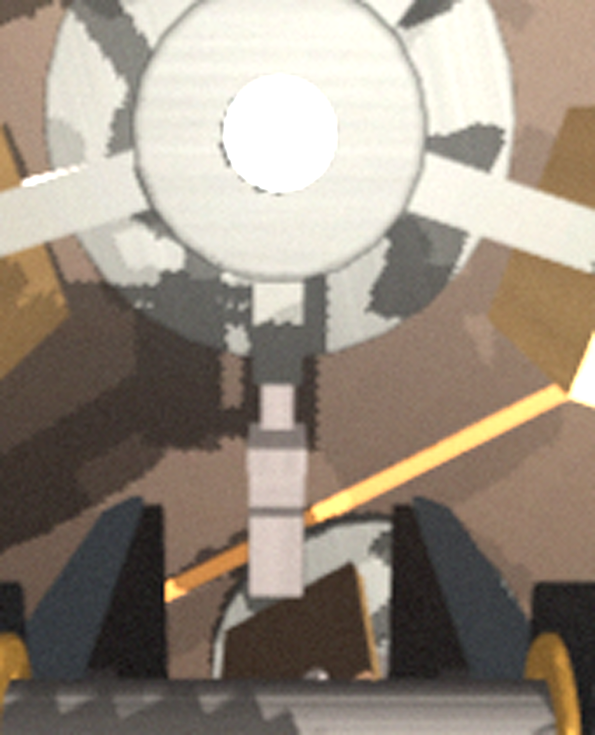

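Run:
```python
from h import *
np.set_printoptions(precision=1,suppress=True)
print(tri("top",(307,200),"scene",(249,206)))
# board tops near: left board top edge in top view (277,195..213), scene (270,195)
for z in (130,150): print([onz("top",q,z) for q in [(275,192),(278,214),(301,238),(333,213)]])
```

```text
(array([574.9, -51.5, 150.6]), np.float64(3.273418898959766))
[array([595.2,  23.4, 130. ]), array([541.8,  14.7, 130. ]), array([485.5, -41.9, 130. ]), array([ 547.8, -117.9,  130. ])]
[array([592.1,  23.3, 150. ]), array([539.7,  14.8, 150. ]), array([484.5, -40.7, 150. ]), array([ 545.6, -115.3,  150. ])]
```

Emit:
jog_arm(plan=[3,-0.1,0.4,0.08,3,0,0,0,3,0,0,0,2,0,0,0,0.9,0,0,0,0,0,0,0], claw=2.8)

```text
time_s: 2.67
ee_pos: [591.6, 106.4, 198.1]
ee_rot: [-61.6, 89.7, -173.5]
force: [-0.9, -0.4, 0.3]
gripper_width: 27.8
```

Run:
```python
from h import *
st,p,M=tool();print(p,yawy(M),st["gripper_width"],st["force"])
show("wrist","w2")
# arc: clockwise from -112 to -186.5 about axis, tool yaw = ang+90, radius 76
pts=[]
for a in np.linspace(-112,-186.5,22): pts.append([621+76*np.cos(np.radians(a)),176+76*np.sin(np.radians(a)),200,a+90])
for r in rows(M,0,pts)[:2]: print([float(x) for x in r])
```

```text
[591.58619421 106.42830831 198.0560645 ] -21.93948378538092 27.816636523480074 [-0.92927965 -0.39687219  0.29344979]
[0.0, -0.47, -0.01, 0.59]
[0.0, -0.47, -0.01, 0.59]
```

View pics/w2.png

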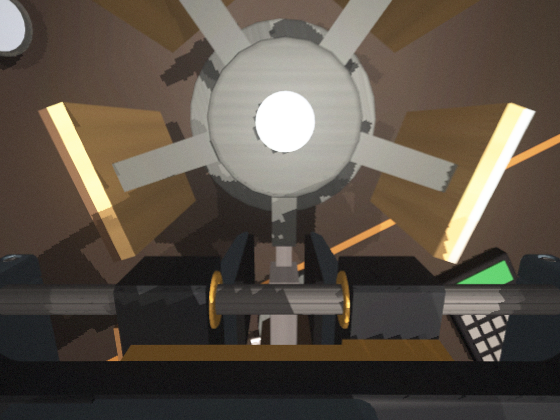

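Emit:
jog_arm(plan=[0,-0.2,0,0.25,0,-0.2,0,0.25,0,-0.2,0,0.25,0,-0.2,0,0.25,0,-0.2,0,0.25,0,-0.2,0,0.25,0,-0.2,0,0.25,0,-0.2,0,0.25])

```text
time_s: 3.38
ee_pos: [581.1, 113.2, 202.6]
ee_rot: [126.1, 89.6, 2.0]
force: [3.2, -0.4, -0.9]
gripper_width: 28.3
```

Run:
```python
from h import *
st,p,M=tool();v=p[:2]-[621,176];print(p,yawy(M),np.hypot(*v),np.degrees(np.arctan2(*v[::-1])),st["force"])
```

```text
[581.0810946  113.2305304  202.64367863] -34.06301508267046 74.38766915487847 -122.45475032436072 [ 3.23671053 -0.39904165 -0.87144669]
```

Emit:
jog_arm(plan=[0,-0.4,0,0.5,0,-0.4,0,0.5,0,-0.4,0,0.5,0,-0.4,0,0.5,0,-0.4,0,0.5,0,-0.4,0,0.5,0,-0.4,0,0.5,0,-0.4,0,0.5,0,-0.4,0,0.5,0,-0.4,0,0.5,0,-0.4,0,0.5,0,-0.4,0,0.5])

```text
time_s: 4.38
ee_pos: [551.2, 149.8, 202.7]
ee_rot: [163.0, 89.6, 2.9]
force: [2.4, -1.8, -1.1]
gripper_width: 27.8
```

Run:
```python
from h import *
st,p,M=tool();v=p[:2]-[621,176];print(p,yawy(M),np.hypot(*v),np.degrees(np.arctan2(*v[::-1])),st["force"])
show("wrist","w3");show("top","t3",(140,110,280,250),4)
```

```text
[551.18940588 149.79459559 202.70939183] -70.1267006111037 74.56703206368387 -159.42493839397818 [ 2.35819614 -1.79597952 -1.06534439]
```

View pics/w3.png

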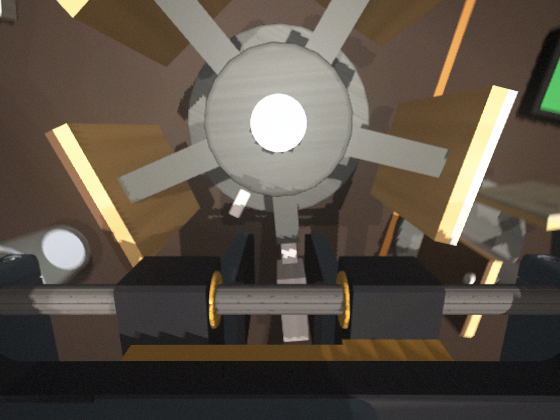

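View pics/t3.png

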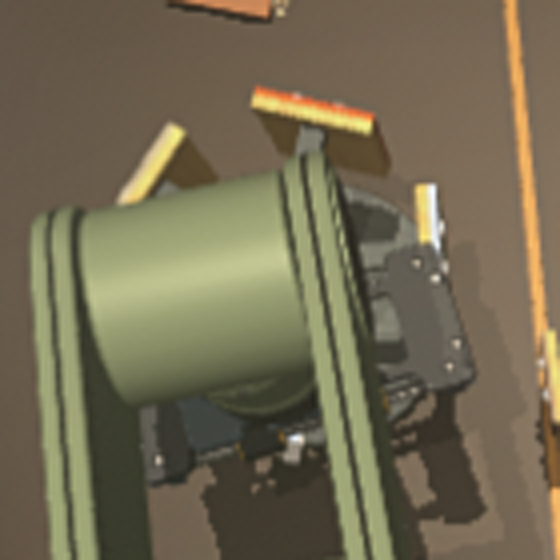

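Run:
```python
from h import *
np.set_printoptions(precision=1,suppress=True)
st,p,M=tool()
im=cv2.imread("pics/w3_raw.png");h=im[185:225,220:260]
g=(h.min(2)>150).astype(np.uint8);n,l,s,c=cv2.connectedComponentsWithStats(g)
i=1+np.argmax(s[1:,4]);print(s[1:],c[i]+[220,185])
pts=np.argwhere(l==i)[:,::-1]+[220,185];rect=cv2.minAreaRect(pts.astype(np.float32));print(rect)
q=onz("wrist",c[i]+[220,185],24,st);v=(q-[621,176,0])[:2];print(q,np.hypot(*v),np.degrees(np.arctan2(v[1],v[0])))
ct=np.array(rect[0]);w,hh=rect[1];a=np.radians(rect[2])
for b in cv2.boxPoints(rect): print(b,onz("wrist",b,24,st))
print("cap",onz("wrist",(278,123),204,st))
for px,z in [((289.5,255),190),((287,225),190)]:
    q=onz("wrist",px,z,st);v=(q-[621,176,0])[:2];print("hook",np.hypot(*v),np.degrees(np.arctan2(v[1],v[0])))
cv2.imwrite("pics/w3c.png",cv2.resize(im[170:350,200:340],None,fx=4,fy=4,interpolation=cv2.INTER_CUBIC))
```

```text
[[ 10   4  21  28 300]] [239.8 201.6]
((239.50001525878906, 202.5), (12.074766159057617, 27.280029296875), 26.56505012512207)
[534.4 187.1  24. ] 87.29776017360479 172.68263481766255
[228. 212.] [519.7 195.2  24. ]
[240.2 187.6] [548.4 191.3  24. ]
[251. 193.] [546.8 179.3  24. ]
[238.8 217.4] [518.  182.9  24. ]
cap [620.2 176.2 204. ]
hook 67.70143695316534 -155.34251068071788
hook 51.134303320869975 -155.43035687137132
```

View pics/w3c.png

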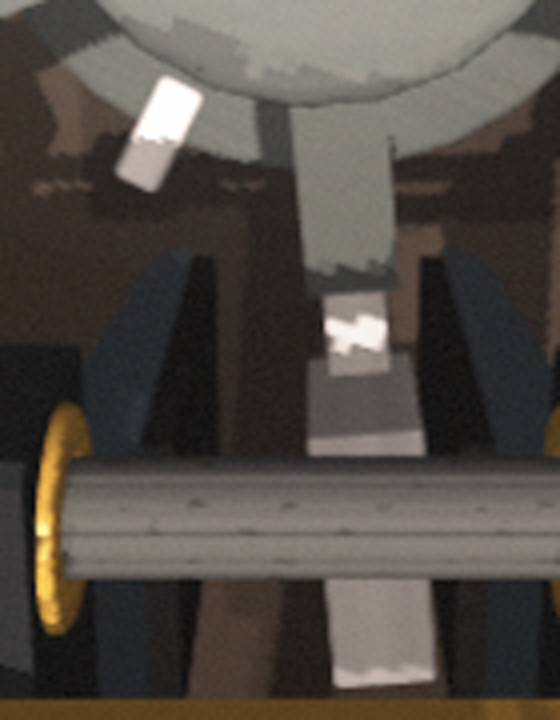

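Emit:
jog_arm(plan=[0,-0.4,0,0.5,0,-0.4,0,0.5,0,-0.4,0,0.5,0,-0.4,0,0.5,0,-0.4,0,0.5,0,-0.4,0,0.5,0,-0.4,0,0.5,0,-0.3,0,0.4,0,-0.3,0,0.4,0,-0.2,0,0.3,0,-0.1,0,0.15,0,0,0,0])

```text
time_s: 5.48
ee_pos: [545.0, 185.8, 201.2]
ee_rot: [-164.5, 89.9, 7.1]
force: [1.6, -0.8, 0.6]
gripper_width: 27.9
```

```bash
cat > m4.py <<'E'
from h import *
import sys
np.set_printoptions(precision=1,suppress=True)
st,p,M=tool();v=p[:2]-[621,176];print(p,yawy(M),np.hypot(*v),np.degrees(np.arctan2(*v[::-1])),st["force"],st["gripper_width"])
show("wrist",sys.argv[1])
im=cv2.imread(f"pics/{sys.argv[1]}_raw.png")
cv2.imwrite(f"pics/{sys.argv[1]}c.png",cv2.resize(im[80:350,200:360],None,fx=3.5,fy=2.2,interpolation=cv2.INTER_CUBIC))
E
python3 m4.py w4
```

```text
[545.  185.8 201.2] -98.46507389661234 76.6512315658118 172.65386206089207 [ 1.6 -0.8  0.6] 27.90065357502276
```

View pics/w4.png

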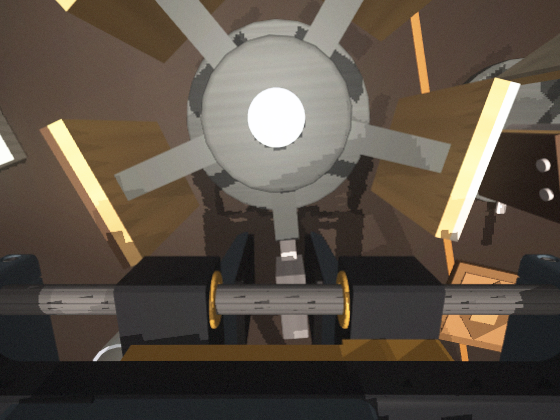

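Emit:
jog_arm(plan=[0,-0.13,0,0.16,0,-0.13,0,0.16,0,-0.13,0,0.16,0,-0.13,0,0.16,0,0,0,0,0,0,0,0])

```text
time_s: 6.03
ee_pos: [545.1, 191.2, 199.8]
ee_rot: [-39.5, 90.0, 128.2]
force: [0.9, -1.4, 1.4]
gripper_width: 27.9
```

```bash
python3 m4.py w5
python3 - <<'E'
from h import *
np.set_printoptions(precision=1,suppress=True)
st,p,M=tool()
for px,z in [((287,220),190),((289,250),190)]: 
    pass
E
```

```text
[545.1 191.2 199.8] -102.37131469479792 77.38480093597538 168.69823706568545 [ 0.9 -1.4  1.4] 27.917239849209263
```

View pics/w5c.png

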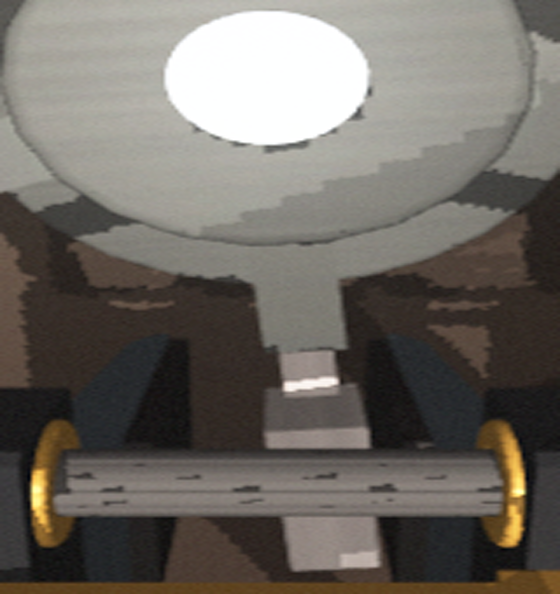

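Run:
```python
from h import *
np.set_printoptions(precision=1,suppress=True)
st,p,M=tool()
f=lambda x,y:(200+x/3.5-.4,80+y/2.2-.4)
for px,z in [(f(300,290),190),(f(303,340),190),(f(333,565),197),(f(312,380),190)]:
    q=onz("wrist",px,z,st);v=(q-[621,176,0])[:2];print(q,np.hypot(*v),np.degrees(np.arctan2(v[1],v[0])))
print(onz("wrist",f(267,77),204,st))
```

```text
[575.9 180.8 190. ] 45.326179714621674 173.90245353190735
[564.1 182.9 190. ] 57.269881952964504 173.0854591753709
[509.4 190.1 197. ] 112.49014668109676 172.8070449470913
[554.2 183.7 190. ] 67.26695529321768 173.4536963856041
[621.6 175.3 204. ]
```

Run:
```python
from h import *
st,p,M=tool()
a=np.array([*p,-102.4]);pts=[a]
pts.append(a+[0,0,60,0]);c=a+[0,0,110,0];pts.append(c)
b=np.array([511,-256,330,14.4])
for i in range(1,21): pts.append(c+(b-c)*i/20)
for r in rows(M,0,pts): print([float(x) for x in r])
```

```text
[-6.0, 0.0, 0.0, -0.0]
[-5.0, 0.0, 0.0, -0.0]
[-0.1, 2.22, -0.31, -0.97]
[-0.1, 2.24, -0.09, -0.97]
[-0.1, 2.24, 0.14, -0.97]
[-0.1, 2.21, 0.37, -0.97]
[-0.1, 2.16, 0.59, -0.97]
[-0.1, 2.09, 0.81, -0.97]
[-0.1, 2.0, 1.02, -0.97]
[-0.1, 1.88, 1.22, -0.97]
[-0.1, 1.75, 1.4, -0.97]
[-0.1, 1.6, 1.57, -0.97]
[-0.1, 1.43, 1.73, -0.97]
[-0.1, 1.25, 1.86, -0.97]
[-0.1, 1.05, 1.98, -0.97]
[-0.1, 0.84, 2.08, -0.97]
[-0.1, 0.63, 2.15, -0.97]
[-0.1, 0.41, 2.21, -0.97]
[-0.1, 0.18, 2.24, -0.97]
[-0.1, -0.05, 2.24, -0.97]
[-0.1, -0.28, 2.23, -0.97]
[-0.1, -0.5, 2.19, -0.97]
```

Emit:
jog_arm(plan=[0,0.3,0,0,0,0.1,0,0,-3,0,0,0,-4,0,0,0,-4,0,0,0,-0.1,2.2,-0.3,-0.97,-0.1,2.2,-0.1,-0.97,-0.1,2.2,0.1,-0.97,-0.1,2.2,0.4,-0.97,-0.1,2.2,0.6,-0.97,-0.1,2.1,0.8,-0.97,-0.1,2.0,1.0,-0.97])

```text
time_s: 7.08
ee_pos: [532.5, 30.3, 316.9]
ee_rot: [-107.5, 90.0, 101.1]
force: [0.6, -0.1, -0.2]
gripper_width: 28.3
```

Emit:
jog_arm(plan=[-0.1,1.9,1.2,-0.97,-0.1,1.8,1.4,-0.97,-0.1,1.6,1.6,-0.97,-0.1,1.4,1.7,-0.97,-0.1,1.2,1.9,-0.97,-0.1,1.0,2.0,-0.97,-0.1,0.8,2.1,-0.97,-0.1,0.6,2.2,-0.97,-0.1,0.4,2.2,-0.97,-0.1,0.2,2.2,-0.97,-0.1,-0.1,2.2,-0.97,-0.1,-0.3,2.2,-0.97], claw=6)

```text
time_s: 8.08
ee_pos: [508.7, -237.3, 328.8]
ee_rot: [161.6, 89.9, 80.1]
force: [0.5, 0.1, -0.2]
gripper_width: 60.2
```

Emit:
jog_arm(plan=[-0.1,-0.9,2.2,-0.97,0,0,0,0,0,0,0,0])

```text
time_s: 8.33
ee_pos: [503.0, -260.1, 329.6]
ee_rot: [169.1, 89.9, 92.9]
force: [0.2, -0.1, 0.4]
gripper_width: 59.9
```

```bash
python3 m4.py w6
python3 - <<'E'
from h import *
show("top","t6")
E
```

```text
[ 503.  -260.1  329.6] 13.839245688470347 451.83051641971906 -105.14244281304214 [ 0.2 -0.1  0.4] 59.92986853374366
```

View pics/w6.png

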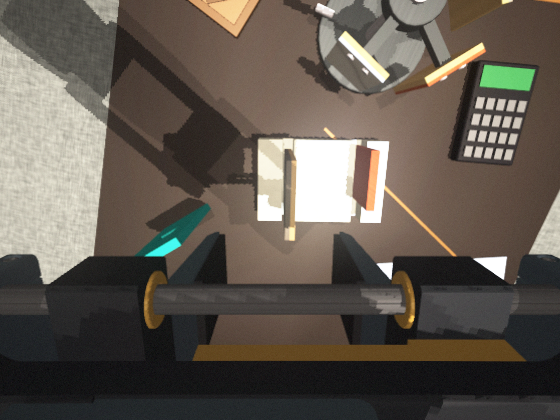

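View pics/t6.png

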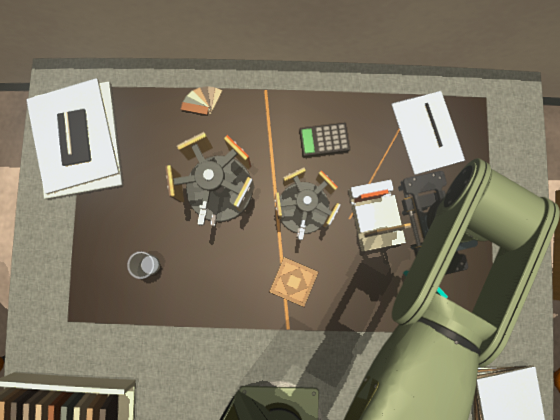

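Run:
```python
from h import *
im=cv2.imread("pics/w6_raw.png");cv2.imwrite("pics/w6c.png",cv2.resize(im[125:255,240:400],None,fx=4.5,fy=4.5,interpolation=cv2.INTER_CUBIC))
```

```text
(no output)
```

View pics/w6c.png

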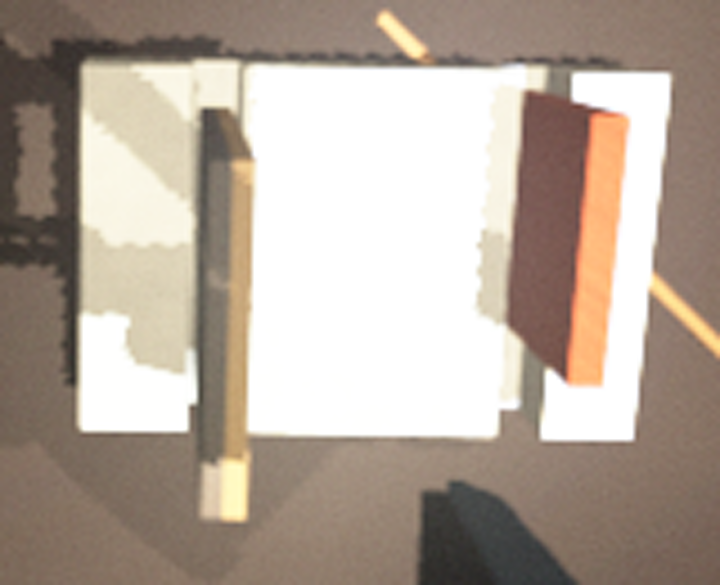

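Run:
```python
from h import *
np.set_printoptions(precision=1,suppress=True)
c=env.calibration("wrist")
# pose at w6
st=env.state()
f=lambda x,y:(240+x/4.5-.4,125+y/4.5-.4)
P={k:onz("wrist",f(*k),165,st) for k in [(248.5,521),(200,521),(253,160),(214,160),(220,521),(232,160)]}
for k,v in P.items(): print(k,v)
d=P[(253,160)]-P[(248.5,521)];print(np.hypot(*d[:2]),np.degrees(np.arctan2(d[1],d[0])))
d=P[(232,160)]-P[(220,521)];print(np.hypot(*d[:2]),np.degrees(np.arctan2(d[1],d[0])))
print("rack")
Q=[onz("wrist",f(*k),45,st) for k in [(82,62),(80,430),(632,440),(672,72),(190,430),(248,430),(244,66),(193,62)]]
for q in Q: print(q)
for a,b in [(0,1),(3,2),(0,3),(1,2),(6,5)]:
    d=Q[b]-Q[a];print(a,b,np.hypot(*d[:2]),np.degrees(np.arctan2(d[1],d[0])))
```

```text
(248.5, 521) [ 527.7 -293.5  165. ]
(200, 521) [ 517.1 -296.1  165. ]
(253, 160) [ 508.1 -215.   165. ]
(214, 160) [ 500.1 -217.   165. ]
(220, 521) [ 521.5 -295.   165. ]
(232, 160) [ 503.8 -216.   165. ]
80.91967832432849 104.01920173180827
80.94407012855996 102.60167942916983
rack
[ 462.3 -210.8   45. ]
[ 486.5 -318.6   45. ]
[ 652.1 -280.7   45. ]
[ 627.7 -172.7   45. ]
[ 519.3 -310.4   45. ]
[ 536.6 -306.1   45. ]
[ 507.8 -200.7   45. ]
[ 493.3 -203.1   45. ]
0 1 110.39447413322422 -77.36292366027402
3 2 110.69968138756654 -77.25774964576553
0 3 169.7339259792632 12.983480883278691
1 2 169.93555795194862 12.880227142399104
6 5 109.26462009919783 -74.70826191051252
```

Emit:
jog_arm(plan=[3.5,1.07,-0.2,0.13,3.5,0,0,0,3.5,0,0,0,3.0,0,0,0,2.0,0,0,0,1.5,0,0,0,0.3,0,0,0,0,0,0,0], claw=5)

```text
time_s: 9.1
ee_pos: [512.9, -253.8, 156.1]
ee_rot: [-141.7, 89.9, 141.6]
force: [-0.7, 0.2, -0.4]
gripper_width: 50.0
```

```bash
python3 m4.py w7
```

```text
[ 512.9 -253.8  156.1] 13.285507140552157 443.1335320795694 -104.11304289616292 [-0.7  0.2 -0.4] 49.95827351120663
```

View pics/w7.png

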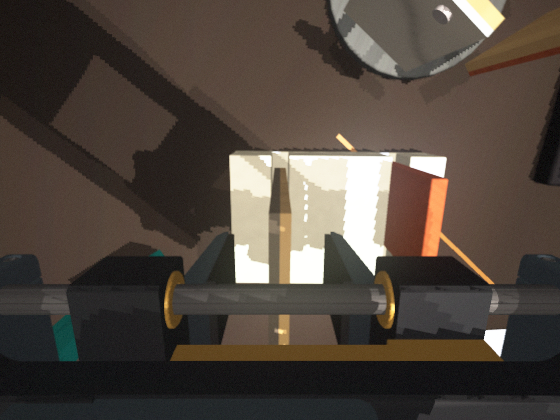

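Emit:
jog_arm(plan=[0,0,0.17,0,0,0,0,0,0,0,0,0,0,0,0,0,0,0,0,0,0,0,0,0], claw=0, newtons=25)

```text
time_s: 9.65
ee_pos: [513.6, -256.7, 157.2]
ee_rot: [61.1, 90.0, -15.7]
force: [0.1, -0.6, 0.7]
gripper_width: 12.8
```

Emit:
jog_arm(plan=[0,0,0,0,0,0,0,0,-0.5,0,0,0,-1.5,0,0,0,-2,0,0,0,-2,0,0,0,0,0,0,0,0,0,0,0])

```text
time_s: 10.32
ee_pos: [513.8, -256.7, 217.2]
ee_rot: [53.1, 89.9, -23.6]
force: [-1.0, 0.3, -3.4]
gripper_width: 9.6
```

```bash
python3 m4.py w8; python3 -c "
from h import *
show('scene','s8')"
```

```text
[ 513.8 -256.7  217.2] 13.241755263318144 445.8362835795969 -103.91934822167008 [-1.   0.3 -3.4] 9.575694802541546
```

View pics/w8.png

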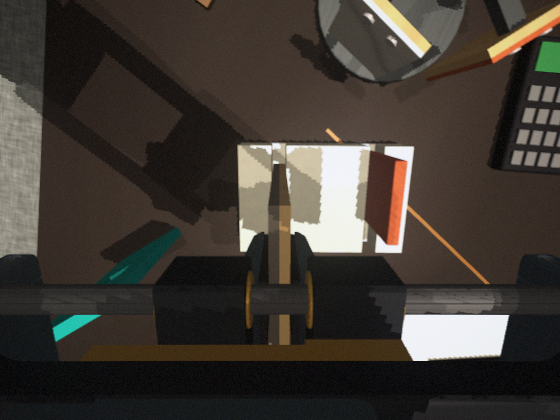

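View pics/s8.png

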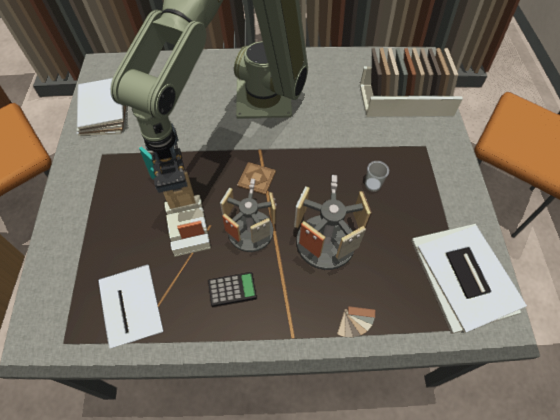

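Run:
```python
from h import *
st,p,M=tool()
a=np.array([*p,13.2]);c=a+[0,0,125,0];pts=[c]
b=np.array([472,194.3,342,-7])
w=np.cumsum([.3,.7]+[1]*14+[.7,.3]);w=w/w[-1]
for i in w: pts.append(c+(b-c)*i)
for r in rows(M,0,pts): print([float(x) for x in r])
```

```text
[-0.0, 0.12, -0.84, 0.06]
[-0.01, 0.26, -1.96, 0.15]
[-0.01, 0.33, -2.81, 0.21]
[-0.01, 0.27, -2.81, 0.21]
[-0.01, 0.21, -2.82, 0.21]
[-0.01, 0.15, -2.82, 0.21]
[-0.01, 0.09, -2.83, 0.21]
[-0.01, 0.02, -2.83, 0.21]
[-0.01, -0.04, -2.83, 0.21]
[-0.01, -0.1, -2.83, 0.21]
[-0.01, -0.16, -2.82, 0.21]
[-0.01, -0.23, -2.82, 0.21]
[-0.01, -0.29, -2.81, 0.21]
[-0.01, -0.35, -2.81, 0.21]
[-0.01, -0.41, -2.8, 0.21]
[-0.01, -0.47, -2.79, 0.21]
[-0.01, -0.37, -1.94, 0.15]
[-0.0, -0.17, -0.83, 0.06]
```

Emit:
jog_arm(plan=[-1.5,0,0,0,-3,0,0,0,-3.5,0,0,0,-3,0,0,0,-1.5,0,0,0,0,0.1,-0.8,0.06,0,0.3,-2.0,0.15,0,0.3,-2.8,0.2,0,0.3,-2.8,0.2,0,0.2,-2.8,0.2,0,0.1,-2.8,0.2,0,0.1,-2.8,0.2])

```text
time_s: 11.42
ee_pos: [496.0, -86.7, 338.8]
ee_rot: [-112.3, 89.7, 163.6]
force: [0.3, -0.5, -2.5]
gripper_width: 10.1
```

Emit:
jog_arm(plan=[0,0,-2.8,0.2,0,0,-2.8,0.2,0,-0.1,-2.8,0.2,0,-0.2,-2.8,0.2,0,-0.2,-2.8,0.2,0,-0.3,-2.8,0.2,0,-0.4,-2.8,0.2,0,-0.4,-2.8,0.2,0,-0.5,-2.8,0.2,0,-0.4,-1.9,0.2,0,-0.2,-0.8,0.1,0,0,0,0])

```text
time_s: 12.42
ee_pos: [466.2, 192.5, 338.8]
ee_rot: [-74.9, 89.7, -171.3]
force: [0.8, -0.3, -3.7]
gripper_width: 9.6
```

```bash
python3 m4.py w9;python3 -c "
from h import *
show('top','t9',(140,110,280,250),4)"
```

```text
[466.2 192.5 338.8] -6.455813497551541 155.68548494398874 173.90040023565984 [ 0.8 -0.3 -3.7] 9.64251672848576
```

View pics/w9.png

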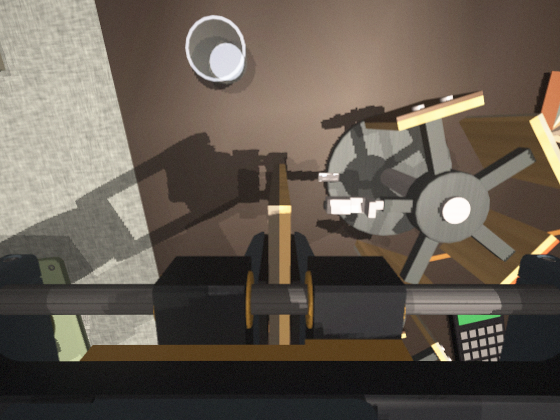

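View pics/t9.png

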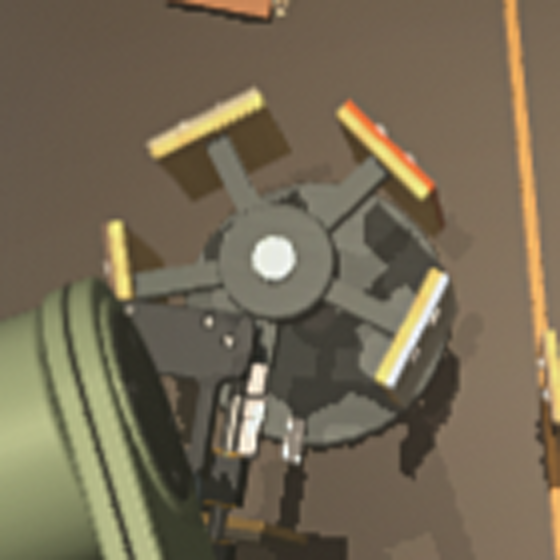

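Run:
```python
from h import *
im=cv2.imread("pics/w9_raw.png");cv2.imwrite("pics/w9c.png",cv2.resize(im[140:260,250:490],None,fx=3.3,fy=3.3,interpolation=cv2.INTER_CUBIC))
```

```text
(no output)
```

View pics/w9c.png

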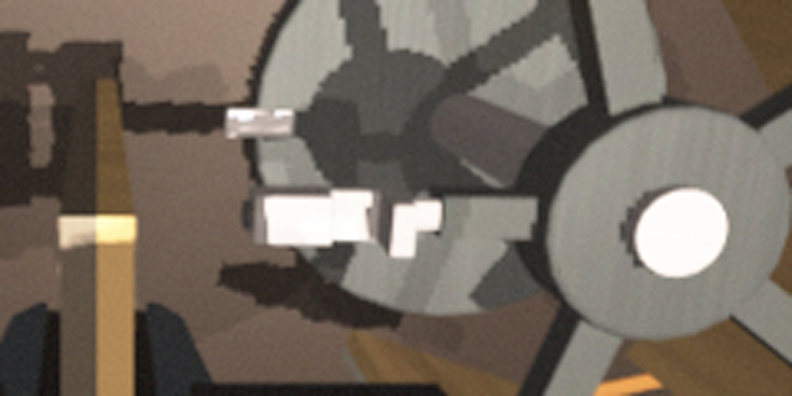

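Run:
```python
from h import *
np.set_printoptions(precision=1,suppress=True)
st=env.state()
f=lambda x,y:(250+x/3.3-.35,140+y/3.3-.35)
c=onz("wrist",f(681,232),204,st);print("cap",c)
def ang(n,px,z):
    q=onz("wrist",px,z,st);v=(q-c)[:2];print(n,q,np.hypot(*v),np.degrees(np.arctan2(v[1],v[0])))
ang("tab end",f(227,121),24);ang("tab",f(260,121),24)
ang("tip",f(262,221),197);ang("landmid",f(315,219),197);ang("notchedge?",f(370,218),197);ang("bar",f(500,218),190);ang("sh?",f(405,222),206)
ang("sh?",f(390,222),206)
# board near end (top z=TCP+8) left/right
zt=st["ee_pos"][2]-147+155
for p in [(60,215),(137,215)]: print(onz("wrist",f(*p),zt,st))
```

```text
cap [623.  172.1 204. ]
tab end [521.1 185.2  24. ] 102.74384765748879 172.71941320928872
tab [535.3 183.5  24. ] 88.46794106868991 172.60098008625494
tip [511.4 186.2 197. ] 112.45402986662258 172.8354389391033
landmid [526.1 185.1 197. ] 97.78789361097407 172.40187309189156
notchedge? [541.2 183.6 197. ] 82.57551907665783 172.00362314905843
bar [579.4 177.5 190. ] 43.91652671379613 173.0294362131126
sh? [548.5 184.  206. ] 75.4664916667864 170.96477791344083
sh? [544.5 184.4 206. ] 79.48965277882866 171.0924234996614
[466.2 231.3 347.8]
[476.3 230.1 347.8]
```

Emit:
jog_arm(plan=[2,0,-0.15,0.12,3,0,0,0,2.5,0,0,0,1.3,0,0,0,0.3,0,0,0,0,0,0,0,0,0,0,0])

```text
time_s: 13.1
ee_pos: [468.6, 191.8, 251.5]
ee_rot: [115.9, 89.9, 18.5]
force: [0.6, 0.4, -3.8]
gripper_width: 9.9
```

```bash
python3 m4.py w10;python3 -c "
from h import *
show('scene','s10',(270,140,390,240),5)"
```

```text
[468.6 191.8 251.5] -7.38477296779908 153.18643944398195 174.0814382713827 [ 0.6  0.4 -3.8] 9.875871012448387
```

View pics/w10.png

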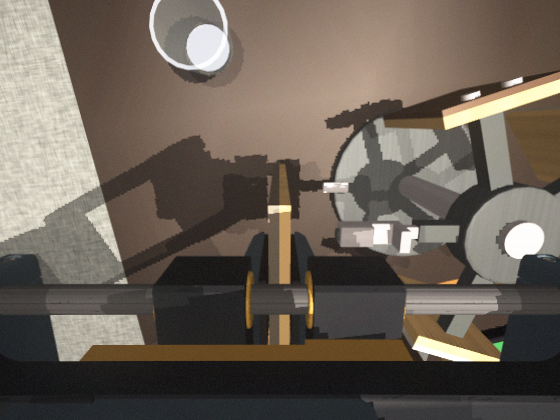

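View pics/s10.png

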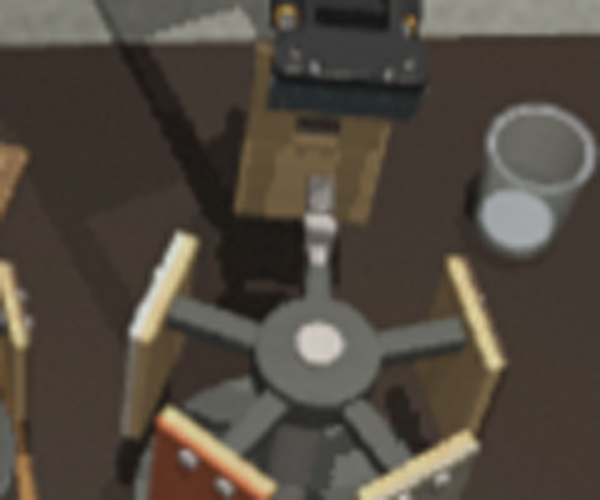

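Run:
```python
from h import *
np.set_printoptions(precision=1,suppress=True)
f=lambda x,y:(270+x/5-.4,140+y/5-.4)
for px in [(319,124),(298,118),(341,118),(319,116),(319,136),(319,150)]:
    o,d=ray("scene",f(*px)); print(px,o+d*(473.6-o[0])/d[0])
for px,z in [((320,178),197),((319,225),197),((317,280),190),((321,344),204)]: print(onz("scene",f(*px),z))
```

```text
(319, 124) [473.6 192.2 198. ]
(298, 118) [473.6 179.5 204.1]
(341, 118) [473.6 204.2 203.2]
(319, 116) [473.6 191.3 205.5]
(319, 136) [473.6 193.6 186.6]
(319, 150) [473.6 195.3 173. ]
[510.4 188.9 197. ]
[542.1 184.8 197. ]
[573.5 181.2 190. ]
[622.7 176.3 204. ]
```

Emit:
jog_arm(plan=[0.35,0,-0.17,0,0,0.5,0,0,0,1,0,0,0,1,0,0,0,1,0,0,0,0.5,0,0,0,0,0,0,0,0,0,0])

```text
time_s: 13.87
ee_pos: [508.3, 188.6, 247.1]
ee_rot: [-75.5, 89.9, -172.9]
force: [-0.9, -0.5, -3.6]
gripper_width: 9.7
```

```bash
python3 m4.py w11;python3 -c "
from h import *
show('scene','s11',(270,140,390,240),5)"
```

```text
[508.3 188.6 247.1] -7.36676386996413 113.43650875112264 173.62189712474068 [-0.9 -0.5 -3.6] 9.65714642605765
```

View pics/s11.png

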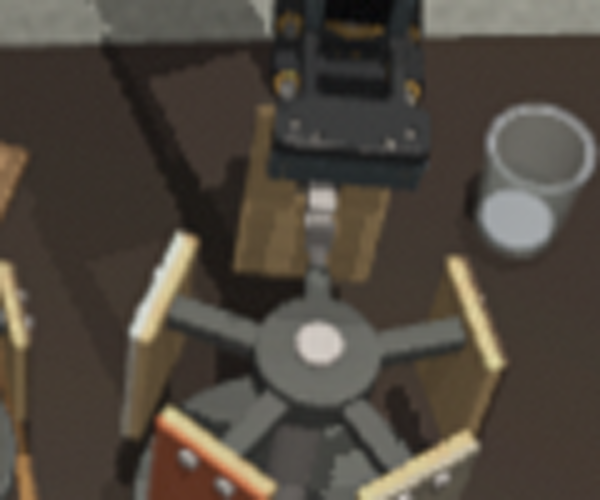

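View pics/w11.png

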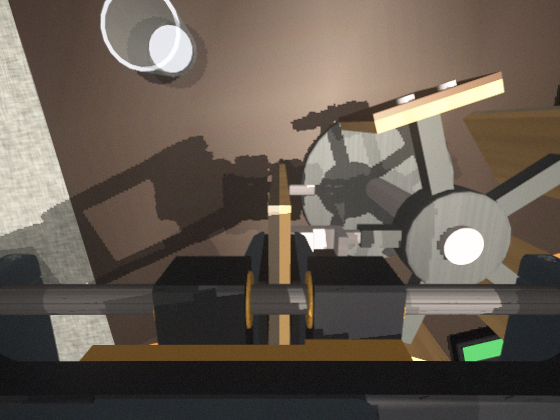

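Emit:
jog_arm(plan=[-0.15,0,0,0,0,0.15,0,0,0,0.15,0,0,0,0.15,0,0,0,0.15,0,0,0,0.15,0,0,0,0.15,0,0,0,0.15,0,0,0,0.15,0,0])

```text
time_s: 14.72
ee_pos: [520.1, 187.2, 248.9]
ee_rot: [-156.4, 90.0, 106.3]
force: [-0.5, 0.2, -2.2]
gripper_width: 9.9
```

Emit:
jog_arm(plan=[0,0.15,0,0,0,0.15,0,0,0,0.15,0,0,0,0.15,0,0,0,0.15,0,0])

```text
time_s: 15.13
ee_pos: [527.5, 186.3, 249.0]
ee_rot: [139.6, 90.0, 42.2]
force: [0.6, 0.8, -2.8]
gripper_width: 9.8
```

Emit:
jog_arm(plan=[0,0.15,0,0,0,0.15,0,0,0,0.15,0,0])

```text
time_s: 15.38
ee_pos: [532.0, 185.7, 248.9]
ee_rot: [-176.7, 90.0, 86.0]
force: [-0.6, 0.1, -3.6]
gripper_width: 10.0
```

Emit:
jog_arm(plan=[0,0.1,0,0,0,0.1,0,0,0,0.1,0,0])

```text
time_s: 15.63
ee_pos: [534.9, 185.3, 248.9]
ee_rot: [-116.2, 90.0, 146.4]
force: [-0.4, 0.8, -3.1]
gripper_width: 10.3
```

Emit:
jog_arm(plan=[0,0.1,0,0,0,0.1,0,0])

```text
time_s: 15.8
ee_pos: [536.9, 185.1, 248.9]
ee_rot: [167.6, 90.0, 70.3]
force: [-0.4, -1.4, -2.3]
gripper_width: 10.0
```

Emit:
jog_arm(plan=[0,0.1,0,0,0,0.1,0,0])

```text
time_s: 15.97
ee_pos: [538.8, 184.8, 249.0]
ee_rot: [151.3, 90.0, 54.0]
force: [0.9, 0.4, -2.7]
gripper_width: 10.0
```

Emit:
jog_arm(plan=[0,0.08,0,0,0,0.07,0,0])

```text
time_s: 16.13
ee_pos: [539.7, 184.7, 248.9]
ee_rot: [-91.5, 89.9, 171.2]
force: [-1.9, 0.3, -1.6]
gripper_width: 9.9
```

Emit:
jog_arm(plan=[0,0.06,0,0,0,0,0,0])

```text
time_s: 16.3
ee_pos: [539.9, 184.6, 248.8]
ee_rot: [-88.2, 89.9, 174.5]
force: [-3.8, 0.1, -2.1]
gripper_width: 10.1
```

Emit:
jog_arm(plan=[0,0.06,0,0,0,0,0,0])

```text
time_s: 16.47
ee_pos: [540.2, 184.6, 248.8]
ee_rot: [-87.4, 89.8, 175.3]
force: [-4.8, 0.6, -0.3]
gripper_width: 10.0
```

Emit:
jog_arm(plan=[0,-0.3,0,0,0,0,0,0,0,0,0,0])

```text
time_s: 16.72
ee_pos: [539.2, 184.8, 249.2]
ee_rot: [96.2, 89.9, -1.2]
force: [-0.7, 0.3, -2.4]
gripper_width: 9.9
```

```bash
python3 m4.py w12;python3 -c "
from h import *
show('scene','s12',(270,140,390,240),5)"
```

```text
[539.2 184.8 249.2] -7.324358745965651 82.28373804034241 173.87761609703807 [-0.7  0.3 -2.4] 9.884058212479017
```

View pics/s12.png

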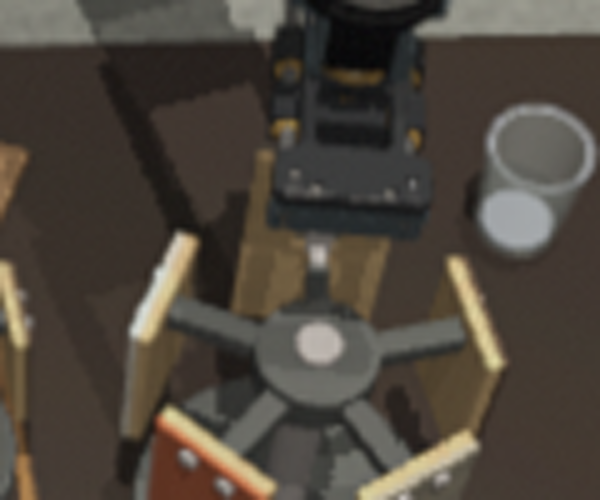

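View pics/w12.png

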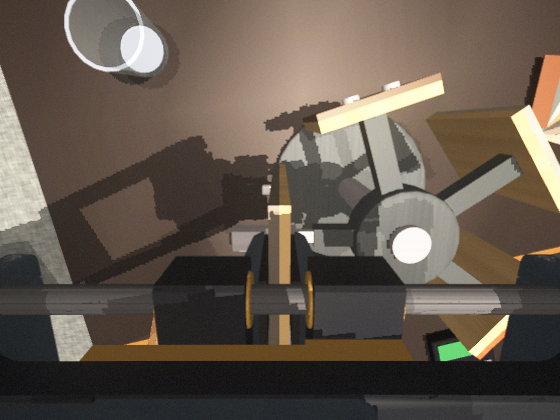

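Emit:
jog_arm(plan=[0,-0.17,0,0,0.1,0,0,0,0.1,0,0,0,0.1,0,0,0,0.1,0,0,0])

```text
time_s: 17.23
ee_pos: [536.8, 185.0, 244.8]
ee_rot: [71.0, 90.0, -26.4]
force: [-0.7, -1.2, -2.9]
gripper_width: 9.9
```

Emit:
jog_arm(plan=[0.1,0,0,0,0.1,0,0,0])

```text
time_s: 17.4
ee_pos: [536.8, 185.1, 242.8]
ee_rot: [159.2, 90.0, 61.9]
force: [-0.4, -0.6, -3.3]
gripper_width: 9.7
```

Emit:
jog_arm(plan=[0.1,0,0,0,0.1,0,0,0])

```text
time_s: 17.57
ee_pos: [536.8, 185.1, 240.8]
ee_rot: [150.8, 90.0, 53.4]
force: [-0.1, -0.4, -3.0]
gripper_width: 9.7
```

Emit:
jog_arm(plan=[0.1,0,0,0,0.1,0,0,0])

```text
time_s: 17.73
ee_pos: [536.8, 185.1, 238.8]
ee_rot: [175.8, 90.0, 78.4]
force: [-1.1, -0.2, -3.6]
gripper_width: 9.5
```

Emit:
jog_arm(plan=[0.1,0,0,0,0,0,0,0])

```text
time_s: 17.9
ee_pos: [536.7, 185.0, 237.7]
ee_rot: [-73.8, 90.0, -171.1]
force: [0.3, 0.2, -3.5]
gripper_width: 9.8
```

Emit:
jog_arm(plan=[0.08,0,0,0,0,0,0,0])

```text
time_s: 18.07
ee_pos: [536.7, 185.1, 237.1]
ee_rot: [-109.4, 90.0, 153.2]
force: [0.3, 0.3, -2.9]
gripper_width: 10.1
```

Emit:
jog_arm(plan=[0.08,0,0,0,0,0,0,0])

```text
time_s: 18.23
ee_pos: [536.8, 185.1, 236.7]
ee_rot: [113.6, 90.0, 16.2]
force: [0.7, 0.0, -1.9]
gripper_width: 9.6
```

Contact is starting (support about 1–2 N). A little more.

Emit:
jog_arm(plan=[0.06,0,0,0,0,0,0,0])

```text
time_s: 18.4
ee_pos: [536.9, 185.1, 236.4]
ee_rot: [114.6, 89.9, 17.2]
force: [-1.0, -0.6, 1.8]
gripper_width: 9.8
```

Emit:
jog_arm(plan=[0.06,0,0,0,0,0,0,0])

```text
time_s: 18.57
ee_pos: [537.0, 185.1, 236.0]
ee_rot: [114.2, 89.9, 16.8]
force: [-1.4, -0.1, 4.4]
gripper_width: 9.6
```

```bash
python3 m4.py w13
```

```text
[537.  185.1 236. ] -7.33757418054096 84.52352884727229 173.84563566908014 [-1.4 -0.1  4.4] 9.55885317582388
```

View pics/w13.png

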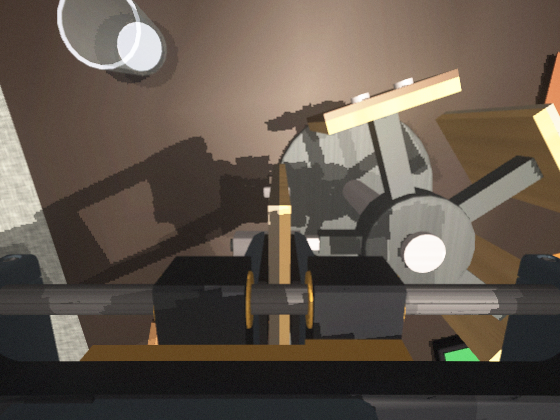

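Emit:
jog_arm(plan=[-0.06,0,0,0,0,0,0,0,0,0,0,0])

```text
time_s: 18.87
ee_pos: [536.9, 185.1, 236.0]
ee_rot: [121.4, 90.0, 24.1]
force: [-0.3, -1.0, 4.7]
gripper_width: 9.5
```

Emit:
jog_arm(plan=[0,0,0,0,0,0,0,0,0,0,0,0,0,0,0,0,0,0,0,0], claw=3)

```text
time_s: 19.28
ee_pos: [536.8, 185.1, 235.4]
ee_rot: [-86.2, 90.0, 176.5]
force: [-0.5, 0.4, 0.3]
gripper_width: 30.1
```

```bash
python3 m4.py w14;python3 -c "
from h import *
show('scene','s14',(270,140,390,240),5)"
```

```text
[536.8 185.1 235.4] -7.336243936276367 84.72262924546082 173.83352087310462 [-0.5  0.4  0.3] 30.136883494300108
```

View pics/w14.png

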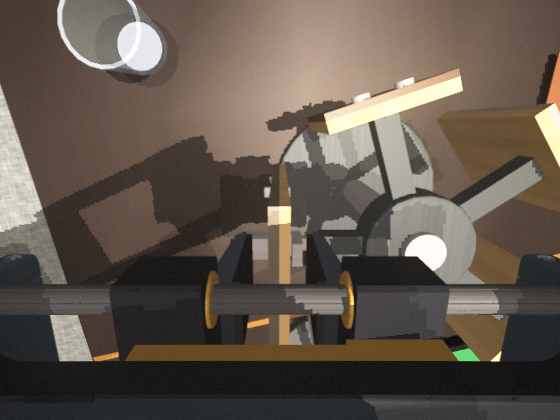

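View pics/s14.png

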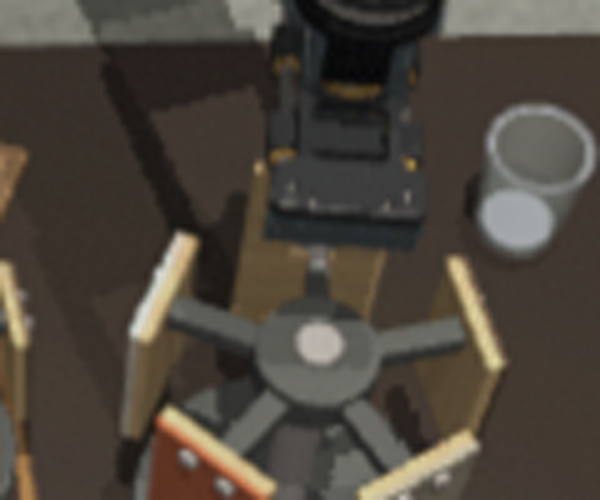

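Emit:
jog_arm(plan=[-0.5,0,0,0,-1.5,0,0,0,-3,0,0,0,-4,0,0,0,-3,0,0,0,-2,0,0,0,0,0,-2,0,0,-3,0,0,0,-4,0,0,0,-3,0,0,0,0,0,0,0,0,0,0])

```text
time_s: 20.38
ee_pos: [439.2, 217.8, 377.0]
ee_rot: [120.2, 89.9, 22.9]
force: [0.6, 0.1, 0.2]
gripper_width: 30.2
```

```bash
python3 m4.py w15;python3 -c "
from h import *
show('scene','s15',(270,140,390,240),5);show('top','t15',(140,110,280,250),4)"
```

```text
[439.2 217.8 377. ] -7.251035230696864 186.52787443936745 167.03492437056207 [0.6 0.1 0.2] 30.182628649462686
```

View pics/w15.png

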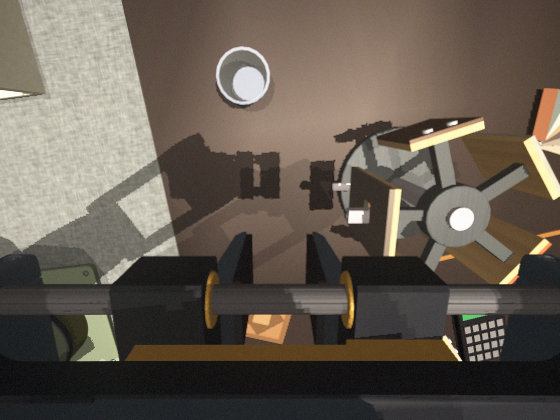

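View pics/s15.png

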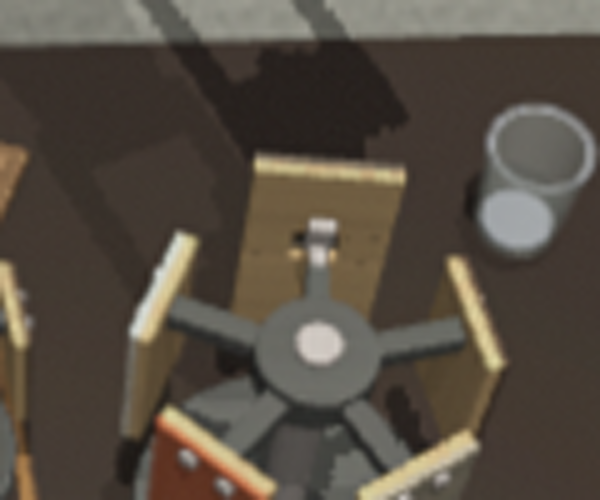

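View pics/t15.png

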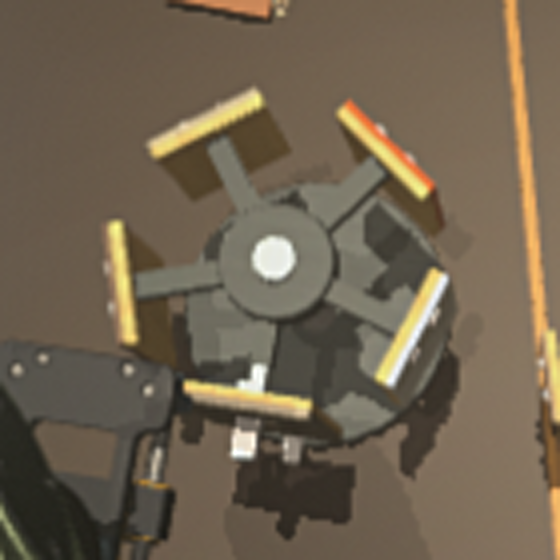

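Run:
```python
from h import *
np.set_printoptions(precision=1,suppress=True)
s=lambda x,y:(270+x/5-.4,140+y/5-.4); t=lambda x,y:(140+x/4-.4,110+y/4-.4)
# far-from-camera (outer) top edge corners and inner edge corners
A,e1=tri("top",t(311,414),"scene",s(257,155));B,e2=tri("top",t(184,389),"scene",s(405,167));print(A,e1,B,e2)
A2,e=tri("top",t(311,400),"scene",s(257,163));B2,e3=tri("top",t(186,381),"scene",s(405,177));print(A2,e,B2,e3)
m=(A+B+A2+B2)/4;print(m,np.hypot(*(m[:2]-[621,176])),"tilt",np.degrees(np.arcsin((B[2]-A[2])/80)))
```

```text
[528.4 146.1 245. ] 1.6804195683837395 [540.2 219.7 246.5] 10.804275200339912
[535.6 145.6 247.7] 0.7934029415695999 [544.9 219.4 243.9] 10.913171638636133
[537.3 182.7 245.8] 84.01816630461825 tilt 1.1271668729018887
```

```bash
python3 -c "
from workcell import env
print(env.job_done(), env.state()['time_s'])"
```

```text
the job is handed in; nothing more can be done
the job is handed in; nothing more can be done
```

I turned the larger carousel clockwise by about 75°. The empty hook and the pointer tab both then measured 172.7°. I took the board from the rack and felt the hook's shoulder at about 5 N. I backed off about 2.7 mm, lowered the board into the notch (about 7.5 N on the hook), opened the gripper and drew clear at about 20 s. The job is handed in; no verdict was reported.

**Last checks:**
- **Home in the notch:** the board's top edge measured about 246 mm; 245 is expected when home and 252 on the land. It is about 84 mm from the axis.
- **Upright and at rest:** the top edge looked level to about 1°, and the board looked at rest, but no speed was measured.
- **Still pointing at the tab:** the hook still lines up with the tab in the last pictures. I did not measure the angle again after hanging the board.
- **Other things:** the arm touches nothing. The bystanders look undisturbed in the pictures, but I did not measure their positions.

**Disagreements:**
- One triangulated top corner of the hung board missed by about 11 mm between the top and scene views, probably because the gripper partly hid it. The height and tilt therefore rest mainly on the other corner.
- One wrist-camera reading of the axis was 4 mm off in y from the other views.

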